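Swing the wet stool round to the drying fan

TASK

Swing the heavy, free-turning boom round until the freshly painted stool on it stands straight in front of the drying fan, and leave it there standing still and untouched for a few seconds. Push and brake it gently, only against the outer faces of its two spring buffers (not on their tops, and never touching the beam or the wet stool), never push a buffer in as far as it goes, and never let the boom swing fast (a quarter turn in no less than 4 s) or run against its end stops. Leave everything else on the table alone.

Things in the scene. Friction and masses are not known exactly. Their poses are not given: they have to be found in the camera images.
- boom (a joint): Angle of the boom about its upright pivot, rad, counter-clockwise from above positive. At 0 the beam lies along the stand's x axis: push end towards the robot, stool end away from it. End stops at -1.05 and +1.05; within 0.08 rad of them counts as running against them. Starts at rest between -0.68 and -0.5. Keep it under 0.6 rad/s.
- stand: Fixed stand with the boom's pivot: steel foot 200 mm across and 22 mm high, column above it. Origin on the table on the pivot axis; z up, x away from the robot at yaw 0. Place and yaw vary.
- beam: Grey steel beam of the boom with the wet stool on it; not to be touched. Origin on the pivot axis 70 mm above the table; x from pivot to stool, y to the left of that. To -x a 96 mm wide arm (z 90 to 140 mm above the table) ends in a dark buffer housing 110 mm long (radially), 100 mm wide, centred 270 mm from the pivot, top 150 mm above the table. Hub 100 mm across.
- pad_left: Buffer block on the beam's +y side, rubber-faced: 96 mm long (radially), 90 mm high (50 to 140 mm above the table), standing out 55 mm from the housing. Origin in the middle of its outer face, at rest at x -270 mm, y +105 mm in the beam's frame, 95 mm above the table; axes as the beam's. Pushing this face along the beam's -y makes the boom angle grow.
- pad_right: The same kind of block on the beam's -y side. Origin in the middle of its outer face, at rest at x -270 mm, y -105 mm in the beam's frame, 95 mm above the table; axes as the beam's. Pushing this face along the beam's +y makes the boom angle shrink.
- buffer_left (a joint): How far the left buffer block is pushed in, m: 0 free, 0.05 fully in (over 0.047 counts as fully in). Spring of 42 N/m, no force at 0, little damping (1.5 N s/m): it bounces the boom back. Fully in takes 2.1 N; over 6 N on a block in any direction counts as rough.
- buffer_right (a joint): The same for the right buffer block.
- fan: Fixed drying fan, 172 mm cage, 400 mm from the pivot beyond the stool, on a flat foot bar; paper tape on the table carries its line on to the robot's side of the pivot. Origin on the table on the pivot axis, x along the bar from pivot to fan. The stool is straight in front when the beam's x lies along the fan's x: boom angle = fan yaw minus stand yaw (0.4 to 0.65).
- bowl: Steel bowl 120 mm across, 38 mm high, standing on the table below the swing of the boom's push end. Origin at the centre of its underside.
- paint_jar: Closed paint jar, 64 mm across, 85 mm high, on the table at the robot's right. Origin at its underside.
- water_cup: White cup, 76 mm across, 90 mm high, at the robot's right. Origin at its underside.
- hammer: Hammer lying at the robot's right, about 300 mm long. Origin at its underside.
- brush: Brush lying at the robot's left, about 200 mm long. Origin at its underside.
- wood_block: Wooden block 120 x 70 x 35 mm lying at the left. Origin at its underside.
- pivot_top (a point): Top of the hub, on the pivot axis, 185 mm above the table. The wet orange-brown stool, 180 mm wide, 140 deep, sits 145 mm from the pivot along the beam's +x, top 236 mm above the table. The boom with its stool has inertia 0.50 kg m2 about the pivot (hidden, 30 % less to 30 % more), viscous damping 0.012 N m s/rad, dry friction 0.0015 N m: it coasts on and on.

How it is judged:
By the outcome, as a careful person would: the job done as asked, in the order asked, and still so for the second after the job is handed in, with the robot touching nothing.
It also fails if it takes over 38 s, if anything falls off the work surface, if the arm or the gripper's body presses on something with over 40 N, if the wrist force passes 120 N, or if a joint passes its speed limit or range.

ROBOT

A 6-joint arm with a two-finger parallel gripper is mounted at the origin on the work surface. World frame = base frame: x ahead of the robot, y to its left, z up, the work surface at z = 0. Lengths are in m, angles in degrees, forces in N, time in s.
With the tool pointing down it reaches from about 0.4 to 0.825 m from the base axis. Payload 7 kg.
Tool frame: the origin (TCP) lies on the centre line of the jaws, within the pads' length; the fingertips stand 19 mm ahead of it and the grasp point (between the pads) is the TCP; z points along the fingers, y is the line along which they close (so a half turn about z gives the same grasp; the last joint's range is limited). The gripper opens to 88 mm and grips with 3 to 60 N. Pads are 19 mm wide; open, the fingers measure 130 mm over their backs; the gripper's body (78 mm by 193 mm) begins 47 mm behind the grasp point.
Start: joints at [82.913, 20.546, 0.682, 0, -70.136, -16.507], TCP at [0.27, 0.619, 0.246] pointing down, gripper open.
Joint ranges: [-176.03, 176.03], [-82.01, 121.73], [-58.28, 71.71], [-173.87, 95.51], [-174.79, -0.11], [-173.66, 173.66]. Speed limits (degrees/s): [136.94, 136.94, 172.46, 180, 180, 180].

INTERFACE

Orientations are given as [roll, pitch, yaw] about the fixed x, y, z axes, in that order (R = Rz(yaw) Ry(pitch) Rx(roll)).
In Python, from plant import ctrl gives the robot as it stands.
- The arm moves only by the tool move_arm, never from a script. Its argument "motion" is a list of rows, each a list of 3 entries, a list of its own where there are three numbers: the shift along the tool's x, y, z in mm, then the turn, a rotation vector about the tool's x, y, z in degrees, then the closure, from 0 (fully open) to 1 (shut). A call has 1 to 10 rows; each row is the pose to reach, as a shift and turn from the pose commanded when the call began, along the tool's axes at that moment; what a row does not reach only later rows make up. A row lasts 1/12 s, in which the tool goes at most 41.7 mm and 7.16 degrees, less where a joint would pass 70% of its speed; a pose out of reach is approached as far as the arm can. A call with a gripper value outside its range is refused whole. The fingers move at their own pace and stop on an object; the grip force is fixed at half the most. Time passes only in rows, so rows that repeat a pose let the fingers close. It gives the time, the measured TCP pose, the force, the opening and the grip force at its end, in the units of the state.
- ctrl.get_obs(): the state, without advancing time (a new reading comes with each control period).
- ctrl.snapshot(name): name is "side" or "top" or "wrist"; returns a dict with "color" (420x560x3 uint8, blue, green, red), "camera_matrix" (3x3 intrinsics, pixels), "cam_to_world" (4x4, takes a point from camera to world coordinates). Camera axes: x right, y up, looking along -z (the intrinsics and any distortion apply to the point x, -y, -z); pixel columns grow to the right and rows downward; lengths in m; the calibration is good to about 2 mm. A picture is of the moment at which its call begins. There is no depth.
- ctrl.close_job(): hands the job in; it is judged then, once.
The state is a dict: "clock": time; "joint_pos": joint angles; "qvel": joint speeds; "tau": joint torques, N m; "tool_pos": TCP position; "orientation": TCP orientation; "force": force on the tool from outside, world axes, zero at the start; "moment": the same for the moment, N m; "opening": finger opening in m; "gripper_force": force on a finger pad.
Only numpy, scipy, OpenCV 4.12 (cv2) and the standard library are available. Lean on these libraries where they do the work, as an engineer would, in place of code of your own. Each camera call takes 0.05 s, during which the arm holds its last target. There are 200 camera calls.

## Working session

There is one attempt and no reset: what is moved stays moved. The work goes in short steps, Python scripts to look and compute and a tool call to move; the robot and the scene stay as the last step left them, time stands still between calls to the robot, and variables do not carry over. Pictures are saved under pics/ and viewed, at most 10 in all, crops included, and the job is handed in when it is done.

Besides the shell and the picture viewer there is one more tool, called after "Request:" in YAML: its name, and indented under it one key for each argument. move_arm: Moves the arm, as the interface text tells. Its arguments: {"type":"object","properties":{"motion":{"type":"array"}},"required":["motion"]}

```bash
mkdir -p pics; ls
python3 - <<'E'
from plant import ctrl
import cv2,numpy as np
for n in ("top","side"):
    s=ctrl.snapshot(n); cv2.imwrite(f"pics/{n}0.png",s["color"]); print(n,s["camera_matrix"].round(1).tolist(),s["cam_to_world"].round(4).tolist(),[k for k in s])
print(ctrl.get_obs())
E
```

```text
pics
top [[495.5, 0.0, 278.7], [0.0, 495.5, 211.4], [0.0, 0.0, 1.0]] [[0.0277, 0.9931, -0.1142, 0.3516], [-0.9996, 0.0283, 0.004, -0.0603], [0.0072, 0.114, 0.9935, 1.7553], [0.0, 0.0, 0.0, 1.0]] ['color', 'camera_matrix', 'cam_to_world']
side [[478.2, 0.0, 281.4], [0.0, 478.2, 207.9], [0.0, 0.0, 1.0]] [[0.9701, 0.1589, -0.1833, 0.2739], [-0.2424, 0.6663, -0.7052, -1.0405], [0.0101, 0.7286, 0.6849, 1.0965], [0.0, 0.0, 0.0, 1.0]] ['color', 'camera_matrix', 'cam_to_world']
{'clock': 0.1, 'joint_pos': array([ 8.29131655e+01,  2.05875413e+01,  6.40399931e-01, -1.67202010e-02,
       -7.01381567e+01, -1.65063785e+01]), 'qvel': array([ 0.05074975, -0.06718062,  0.21621558,  0.00355735,  0.01861956,
       -0.06912577]), 'tau': array([-1.64334186e-03, -5.84162915e+01,  2.93750560e+01,  7.01557875e+00,
        1.01603186e-02, -5.76525213e-05]), 'tool_pos': array([0.27003233, 0.61818741, 0.24472766]), 'orientation': array([ 1.79913751e+02, -9.16590355e-03, -2.35988985e+01]), 'force': array([-0.89592865,  0.10169059,  0.23968077]), 'moment': array([ 0.0066253 , -0.03394813, -0.03586784]), 'gripper_force': 0.0, 'opening': 0.08784630405392901}
```

View pics/top0.png

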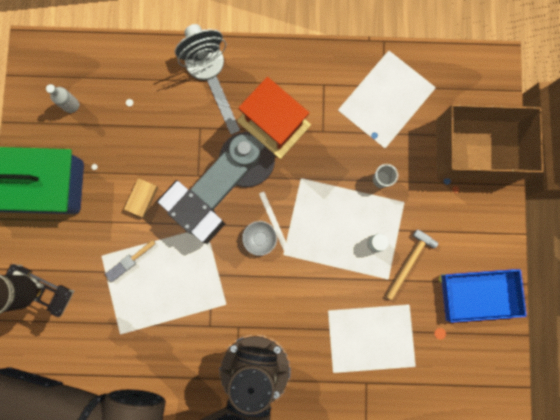

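View pics/side0.png

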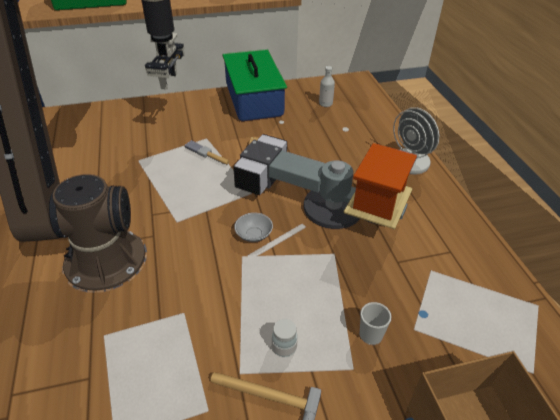

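The top view shows the pivot at about (244,148), the buffer housing at (190,210), the stool top at (273,110), the tape from (263,193) to (286,252) and the fan at (203,55). The side view agrees. Next I'll measure these more accurately.

```bash
cat > h.py <<'E'
import cv2,numpy as np
from plant import ctrl
def proj_plane(s,uv,z):
    K=s["camera_matrix"];T=s["cam_to_world"];uv=np.atleast_2d(uv).astype(float)
    d=np.c_[(uv[:,0]-K[0,2])/K[0,0],-(uv[:,1]-K[1,2])/K[1,1],-np.ones(len(uv))]@T[:3,:3].T
    t=(z-T[2,3])/d[:,2]; return T[:3,3]+d*t[:,None]
def big(mask):
    n,l,st,c=cv2.connectedComponentsWithStats(mask.astype(np.uint8)); i=1+np.argmax(st[1:,4]); return l==i
E
python3 - <<'E'
from h import *
s=ctrl.snapshot("top");im=s["color"];hsv=cv2.cvtColor(im,cv2.COLOR_BGR2HSV)
np.set_printoptions(precision=4,suppress=True)
m=big((hsv[...,1]>200)&(im[...,2]>150)&(im[...,1]<70)&(np.arange(560)[None]>200)&(np.arange(560)[None]<340)&(np.arange(420)[:,None]<200))
print(m.sum()); v,u=np.nonzero(m);P=proj_plane(s,np.c_[u,v],.236)
print("stool",P.mean(0),cv2.minAreaRect(P[:,:2].astype(np.float32)))
# white pads
w=(im.min(2)>170);w[:175]=0;w[245:]=0;w[:,:150]=0;w[:,230:]=0
n,l,st,c=cv2.connectedComponentsWithStats(w.astype(np.uint8))
for i in range(1,n):
    if st[i,4]>60:
        vv,uu=np.nonzero(l==i);Q=proj_plane(s,np.c_[uu,vv],.14);print("pad",st[i,4],c[i],Q.mean(0),cv2.minAreaRect(Q[:,:2].astype(np.float32)))
# tape
w=(im.min(2)>150);w[:190]=0;w[256:]=0;w[:,:258]=0;uu=np.arange(560)[None];vv=np.arange(420)[:,None]
w&=np.abs(uu-(263+(vv-193)*23/59))<7
w=big(w);v,u=np.nonzero(w);Q=proj_plane(s,np.c_[u,v],0);print("tape",len(u),Q.mean(0),cv2.fitLine(Q[:,:2].astype(np.float32),cv2.DIST_L2,0,.01,.01).ravel())
for nm,p,z in (("hub",(243.5,148.5),.185),("bowl",(259,238),.038)):print(nm,proj_plane(s,p,z))
c=cv2.resize(im[15:265,140:340],None,fx=3.0,fy=2.4*1.25/1.25,interpolation=cv2.INTER_CUBIC)
c=cv2.resize(im[15:265,140:340],None,fx=2.4,fy=2.4,interpolation=cv2.INTER_CUBIC);cv2.imwrite("pics/crop.png",c)
E
```

```text
6
stool [ 0.7802 -0.0997  0.236 ] ((0.7801710367202759, -0.09971612691879272), (2.7008352887492038e-08, 0.02258329838514328), 47.27413558959961)
pad 408 [172.6863 195.6936] [0.5793 0.283  0.14  ] ((0.5795039534568787, 0.28268107771873474), (0.04727938026189804, 0.09485967457294464), 49.9115104675293)
pad 433 [206.2194 225.8222] [0.4831 0.1685 0.14  ] ((0.48320987820625305, 0.16837286949157715), (0.048519715666770935, 0.09545768052339554), 49.815799713134766)
tape 444 [ 0.4961 -0.0624  0.    ] [ 0.8938  0.4484  0.4961 -0.0624]
hub [[0.7335 0.0528 0.185 ]]
bowl [[ 0.4542 -0.0016  0.038 ]]
```

View pics/crop.png

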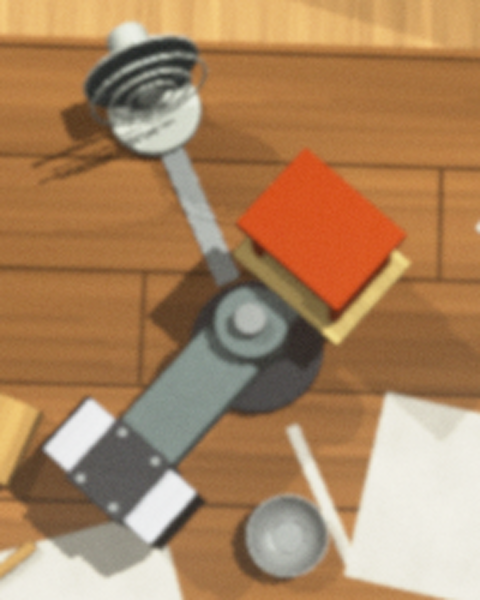

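Run:
```python
from h import *
np.set_printoptions(precision=4,suppress=True)
s=ctrl.snapshot("top");im=s["color"].astype(float);g=im[...,0]  # blue: wood low, grey high
piv=np.array([.7375,.0521])
def line(p0,p1,z,thr,hw=6):
    pts=[]
    for v in range(p0[1],p1[1]):
        uc=p0[0]+(v-p0[1])*(p1[0]-p0[0])/(p1[1]-p0[1]);u=np.arange(int(uc)-hw,int(uc)+hw+2)
        w=np.clip(g[v,u]-thr,0,None)
        if w.sum()>0: pts.append(((w*u).sum()/w.sum(),v))
    Q=proj_plane(s,pts,z)[:,:2];f=cv2.fitLine(Q.astype(np.float32),cv2.DIST_L1,0,.001,.001).ravel()
    a=np.degrees(np.arctan2(f[1],f[0]));a=a if abs(a)<90 else a-180*np.sign(a)
    off=np.cross(np.r_[np.cos(np.radians(a)),np.sin(np.radians(a))],piv-f[2:])
    d=Q.mean(0)-piv;b=np.degrees(np.arctan2(d[1],d[0]))
    print(len(pts),"dir",a,"pivot offset",off,"mean dir",b, np.linalg.norm(d)); return Q
T=line((263,197),(279.5,240),0,110)
B=line((215,84),(232,126),.005,110)
d=B.mean(0)-T.mean(0);print("joint",np.degrees(np.arctan2(d[1],d[0])))
hsv=cv2.cvtColor(s["color"],cv2.COLOR_BGR2HSV);print(im[110,273],hsv[110,273])
m=(hsv[...,0]<9)&(hsv[...,1]>180)&(hsv[...,2]>180);m[:,:200]=0;m[:,340:]=0;m[200:]=0;m=big(m)
v,u=np.nonzero(m);P=proj_plane(s,np.c_[u,v],.236)[:,:2];print(m.sum(),P.mean(0),cv2.minAreaRect(P.astype(np.float32)),np.degrees(np.arctan2(*(P.mean(0)-piv)[::-1])),np.linalg.norm(P.mean(0)-piv))
```

```text
43 dir 24.48913 pivot offset 0.0016666337385298907 mean dir -155.08209389757846 0.2297795583447699
37 dir 24.98432 pivot offset -0.0004255029437864877 mean dir 25.134396010426922 0.23263957275685793
joint 25.026820541045364
[ 30.  82. 214.] [  8 219 214]
1116 [ 0.8484 -0.0248] ((0.8467479348182678, -0.04055096209049225), (0.17407426238059998, 0.13209709525108337), 49.5716552734375) -34.74091743080751 0.13500198942988165<stdin>:13: DeprecationWarning: Arrays of 2-dimensional vectors are deprecated. Use arrays of 3-dimensional vectors instead. (deprecated in NumPy 2.0)
```

```bash
cat >> h.py <<'E'
piv=np.array([.7375,.0521])
def boom(show=False):
    s=ctrl.snapshot("top");t=ctrl.get_obs()["clock"];hsv=cv2.cvtColor(s["color"],cv2.COLOR_BGR2HSV)
    m=((hsv[...,0]<11)|(hsv[...,0]>175))&(hsv[...,1]>175)&(hsv[...,2]>170);m[:,:150]=0;m[:,340:]=0;m[200:]=0;m=big(m)
    v,u=np.nonzero(m);P=proj_plane(s,np.c_[u,v],.236)[:,:2].astype(np.float32)
    c,sz,a=cv2.minAreaRect(P);d=np.array(c)-piv;y=np.degrees(np.arctan2(d[1],d[0]))
    mm=P.mean(0)-piv;ym=np.degrees(np.arctan2(mm[1],mm[0]))
    a=min((a+90*k for k in range(-3,3)),key=lambda q:abs(q-y))
    return t,y,a,ym,np.hypot(*d),m.sum()
def plan(xyz,yaw):
    o=ctrl.get_obs();p=o["tool_pos"];ps=np.radians(o["orientation"][2]);c,s=np.cos(ps),np.sin(ps)
    d=(np.array(xyz)-p)*1000
    print("t %.2f tcp %s yaw %.1f -> shift %.1f %.1f %.1f turn z %.1f"%(o["clock"],p.round(4),np.degrees(ps),c*d[0]+s*d[1],s*d[0]-c*d[1],-d[2],np.degrees(ps)-yaw))
def inbeam(bx,by,yaw):
    a=np.radians(yaw);return piv+np.array([np.cos(a)*bx-np.sin(a)*by,np.sin(a)*bx+np.cos(a)*by])
def show(n=2):
    for _ in range(n): print("boom",np.round(boom(),3))
    o=ctrl.get_obs();print("F",o["force"].round(2))
E
python3 - <<'E'
from h import *
show(1)
plan([*inbeam(-.27,.165,-40.2),.2],-35)
E
```

```text
boom [ 2.5000e-01 -3.9737e+01 -3.9947e+01 -3.9778e+01  1.4600e-01  2.3930e+03]
F [0.88 0.04 0.01]
t 0.25 tcp [0.2701 0.6184 0.2451] yaw -23.6 -> shift 443.4 96.6 45.1 turn z 11.4
```

Request:
move_arm:
  motion:
    - [[443, 97, 45], [0, 0, 11.4], 1]
    - [[443, 97, 45], [0, 0, 11.4], 1]
    - [[443, 97, 45], [0, 0, 11.4], 1]
    - [[443, 97, 45], [0, 0, 11.4], 1]
    - [[443, 97, 45], [0, 0, 11.4], 1]
    - [[443, 97, 45], [0, 0, 11.4], 1]
    - [[443, 97, 45], [0, 0, 11.4], 1]
    - [[443, 97, 45], [0, 0, 11.4], 1]
    - [[443, 97, 45], [0, 0, 11.4], 1]
    - [[443, 97, 45], [0, 0, 11.4], 1]

```text
clock: 1.08
tool_pos: [0.6072, 0.3737, 0.2042]
orientation: [-180.0, 0.0, -35.0]
force: [-0.0, -0.0, -0.0]
opening: 0.0266
gripper_force: 0.0
```

Run:
```python
from h import *
plan([*inbeam(-.27,.145,-39.9),.12],-35)
print(ctrl.get_obs()["opening"])
```

```text
t 1.08 tcp [0.6072 0.3737 0.2042] yaw -35.0 -> shift 34.6 21.2 84.2 turn z 0.0
0.026584469068879055
```

Request:
move_arm:
  motion:
    - [[17, 10, 40], [0, 0, 0], 1]
    - [[34, 20, 80], [0, 0, 0], 1]
    - [[34, 20, 84], [0, 0, 0], 1]
    - [[34, 20, 84], [0, 0, 0], 1]
    - [[34, 20, 84], [0, 0, 0], 1]
    - [[34, 20, 84], [0, 0, 0], 1]

```text
clock: 1.58
tool_pos: [0.623, 0.3409, 0.1225]
orientation: [-179.8, -0.1, -34.9]
force: [-0.6, -0.1, 0.5]
opening: 0.0005
gripper_force: 0.0
```

Run:
```python
from h import *
s=ctrl.snapshot("side");cv2.imwrite("pics/side1.png",cv2.resize(s["color"][80:260,120:360],None,fx=2.5,fy=2.5))
plan([*inbeam(-.27,.145,-39.9),.12],-35);show(1)
print(ctrl.get_obs()["opening"])
```

```text
t 1.63 tcp [0.6229 0.3412 0.1229] yaw -34.9 -> shift 3.0 3.5 2.9 turn z 0.1
boom [ 1.6830e+00 -3.9816e+01 -4.0163e+01 -3.9996e+01  1.4500e-01  2.4000e+03]
F [-0.12 -0.36  0.24]
0.0004055934316732445
```

View pics/side1.png

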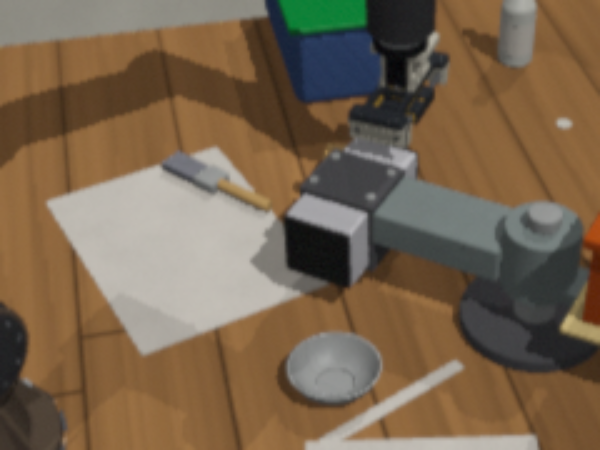

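The gripper is down behind the left block, with its tip at about (385,130) in the crop and clear of the block. Now the push at about 40 mm/s.

Request:
move_arm:
  motion:
    - [[2, 3.4, 2], [0, 0, 0], 1]
    - [[3, 6.8, 3], [0, 0, 0], 1]
    - [[3, 10.2, 3], [0, 0, 0], 1]
    - [[3, 13.6, 3], [0, 0, 0], 1]
    - [[3, 17, 3], [0, 0, 0], 1]
    - [[3, 20.4, 3], [0, 0, 0], 1]
    - [[3, 23.8, 3], [0, 0, 0], 1]
    - [[3, 27.2, 3], [0, 0, 0], 1]
    - [[3, 30.6, 3], [0, 0, 0], 1]
    - [[3, 34, 3], [0, 0, 0], 1]

```text
clock: 2.52
tool_pos: [0.6051, 0.3095, 0.1175]
orientation: [-180.0, -0.0, -35.0]
force: [-0.5, 0.1, 0.6]
opening: 0.0003
gripper_force: 0.3
```

Run:
```python
from h import *
show(1);plan([*inbeam(-.27,.126,-39.9),.12],-35)
```

```text
boom [ 2.5670e+00 -3.9315e+01 -3.9708e+01 -3.9486e+01  1.4500e-01  2.4030e+03]
F [-0.98 -0.38 -0.1 ]
t 2.57 tcp [0.6047 0.3091 0.1175] yaw -35.0 -> shift -2.1 -14.3 -2.5 turn z -0.0
```

Request:
move_arm:
  motion:
    - [[0, 3.4, 0], [0, 0, 0], 1]
    - [[0, 6.8, 0], [0, 0, 0], 1]
    - [[0, 10.2, 0], [0, 0, 0], 1]
    - [[0, 13.6, 0], [0, 0, 0], 1]
    - [[0, 17, 0], [0, 0, 0], 1]
    - [[0, 20.4, 0], [0, 0, 0], 1]
    - [[0, 23.8, 0], [0, 0, 0], 1]
    - [[0, 27.2, 0], [0, 0, 0], 1]
    - [[0, 30.6, 0], [0, 0, 0], 1]
    - [[0, 34, 0], [0, 0, 0], 1]

```text
clock: 3.4
tool_pos: [0.5855, 0.2815, 0.1174]
orientation: [180.0, 0.0, -35.0]
force: [-0.6, 0.8, 0.2]
opening: 0.0006
gripper_force: 0.2
```

Run:
```python
from h import *
show(2);b=boom();print(b[1]);plan([*inbeam(-.27,.126,b[1]),.12],-35)
```

```text
boom [ 3.4500e+00 -3.1923e+01 -3.2103e+01 -3.1941e+01  1.4600e-01  2.3960e+03]
boom [ 3.5000e+00 -3.1125e+01 -3.1396e+01 -3.1220e+01  1.4600e-01  2.3980e+03]
F [-1.1  -0.46  1.16]
-30.384189487528637
t 3.55 tcp [0.5856 0.2815 0.1175] yaw -35.0 -> shift -23.2 -3.1 -2.5 turn z -0.0
```

Request:
move_arm:
  motion:
    - [[0, -10, -38], [0, 0, 0], 1]
    - [[0, -10, -78], [0, 0, 0], 1]
    - [[10, 15, -100], [0, 0, -6], 1]
    - [[25, 50, -100], [0, 0, -12], 1]
    - [[179, 389, -100], [0, 0, -55], 1]
    - [[179, 389, -100], [0, 0, -55], 1]
    - [[179, 389, -100], [0, 0, -55], 1]
    - [[179, 389, -100], [0, 0, -55], 1]
    - [[179, 389, -100], [0, 0, -55], 1]
    - [[179, 389, -100], [0, 0, -55], 1]

```text
clock: 4.38
tool_pos: [0.532, -0.0161, 0.2177]
orientation: [180.0, -0.0, 19.5]
force: [0.5, -0.0, 0.5]
opening: 0.0003
gripper_force: 0.0
```

Run:
```python
from h import *
show(1);plan([*inbeam(-.27,-.128,15),.118],20)
```

```text
boom [ 4.4330e+00 -1.7392e+01 -1.7416e+01 -1.7119e+01  1.4600e-01  2.3750e+03]
F [-2.98 -4.2  -1.32]
t 4.43 tcp [ 0.5301 -0.0207  0.2176] yaw 20.2 -> shift -60.8 106.2 99.6 turn z 0.2
```

Request:
move_arm:
  motion:
    - [[-20, 36, 0], [0, 0, 0], 1]
    - [[-40, 72, 0], [0, 0, 0], 1]
    - [[-60, 104, 0], [0, 0, 0], 1]
    - [[-60, 105, 35], [0, 0, 0], 1]
    - [[-60, 105, 70], [0, 0, 0], 1]
    - [[-60, 105, 98], [0, 0, 0], 1]
    - [[-60, 105, 99], [0, 0, 0], 1]

```text
clock: 5.02
tool_pos: [0.5068, -0.1335, 0.1135]
orientation: [-179.8, 0.5, 19.0]
force: [-1.2, -0.5, -0.1]
opening: 0.0007
gripper_force: 0.0
```

Run:
```python
from h import *
show(2);plan([*inbeam(-.27,-.126,15),.118],20)
```

```text
boom [ 5.067e+00 -7.790e+00 -8.567e+00 -7.998e+00  1.460e-01  2.362e+03]
boom [ 5.117e+00 -7.238e+00 -8.007e+00 -7.314e+00  1.450e-01  2.357e+03]
F [ 0.43 -0.68  0.65]
t 5.12 tcp [ 0.5102 -0.1333  0.1183] yaw 19.1 -> shift -2.9 5.6 0.3 turn z -0.9
```

Request:
move_arm:
  motion:
    - [[-2, 4, 0], [0, 0, -0.9], 1]
    - [[-3, 7.5, 0], [0, 0, -0.9], 1]
    - [[-3, 7.5, 0], [0, 0, -0.9], 1]
    - [[-3, 7.5, 0], [0, 0, -0.9], 1]
    - [[-3, 7.5, 0], [0, 0, -0.9], 1]
    - [[-3, 7.5, 0], [0, 0, -0.9], 1]
    - [[-3, 7.5, 0], [0, 0, -0.9], 1]
    - [[-3, 7.5, 0], [0, 0, -0.9], 1]
    - [[-3, 7.5, 0], [0, 0, -0.9], 1]
    - [[-3, 7.5, 0], [0, 0, -0.9], 1]

```text
clock: 5.95
tool_pos: [0.51, -0.1411, 0.1184]
orientation: [-180.0, 0.0, 20.0]
force: [-0.4, -0.3, 0.5]
opening: 0.0006
gripper_force: 0.0
```

Run:
```python
from h import *
show(2);plan([*inbeam(-.27,-.127,15.4),.118],20)
```

```text
boom [6.000e+00 4.821e+00 4.341e+00 5.096e+00 1.460e-01 2.362e+03]
boom [6.050e+00 5.882e+00 4.728e+00 5.819e+00 1.460e-01 2.366e+03]
F [-0.8  -0.18 -0.21]
t 6.05 tcp [ 0.51   -0.1411  0.1184] yaw 20.0 -> shift 0.5 1.2 0.4 turn z -0.0
```

Request:
move_arm:
  motion:
    - [[0, 0, 0], [0, 0, 0], 1]
    - [[0, 0, 0], [0, 0, 0], 1]
    - [[0, 0, 0], [0, 0, 0], 1]
    - [[0, 0, 0], [0, 0, 0], 1]
    - [[0, 0, 0], [0, 0, 0], 1]
    - [[0, 0, 0], [0, 0, 0], 1]
    - [[0, 0, 0], [0, 0, 0], 1]
    - [[0, 2.6, 0], [0, 0, 0], 1]
    - [[0, 5.2, 0], [0, 0, 0], 1]
    - [[0, 7.8, 0], [0, 0, 0], 1]

```text
clock: 6.88
tool_pos: [0.5129, -0.1487, 0.1185]
orientation: [180.0, -0.0, 20.0]
force: [0.7, -0.5, 0.4]
opening: 0.0001
gripper_force: 0.0
```

Request:
move_arm:
  motion:
    - [[0, 2.6, 0], [0, 0, 0], 1]
    - [[0, 5.2, 0], [0, 0, 0], 1]
    - [[0, 7.8, 0], [0, 0, 0], 1]
    - [[0, 10.4, 0], [0, 0, 0], 1]
    - [[0, 13, 0], [0, 0, 0], 1]
    - [[0, 15.6, 0], [0, 0, 0], 1]
    - [[0, 18.2, 0], [0, 0, 0], 1]

```text
clock: 7.47
tool_pos: [0.5191, -0.1658, 0.1184]
orientation: [180.0, -0.0, 20.0]
force: [-0.1, -0.6, 0.7]
opening: 0.0002
gripper_force: 0.2
```

Run:
```python
from h import *
show(1);b=boom();print(b);plan([*inbeam(-.27,-.127,(b[1]+b[2])/2),.118],20)
```

```text
boom [7.5170e+00 2.3033e+01 2.2867e+01 2.2998e+01 1.4600e-01 2.3900e+03]
F [ 1.67 -0.77 -0.04]
(7.5667, np.float64(23.297906802188717), 23.245121002197266, np.float64(23.194644344306788), np.float64(0.1459604587242001), np.int64(2390))
t 7.57 tcp [ 0.5191 -0.1659  0.1184] yaw 20.0 -> shift 17.5 12.0 0.4 turn z -0.0
```

Request:
move_arm:
  motion:
    - [[0, 2.4, 0], [0, 0, 0], 1]
    - [[0, 4.8, 0], [0, 0, 0], 1]
    - [[0, 7.2, 0], [0, 0, 0], 1]
    - [[0, 9.6, 0], [0, 0, 0], 1]

```text
clock: 7.9
tool_pos: [0.5222, -0.1748, 0.1184]
orientation: [-180.0, 0.0, 20.0]
force: [0.2, -0.3, -0.1]
opening: 0.0008
gripper_force: 0.0
```

Run:
```python
from h import *
show(1);b=boom();print(b);plan([*inbeam(-.27,-.127,(b[1]+b[2])/2),.118],20)
```

```text
boom [7.9500e+00 2.3388e+01 2.3703e+01 2.3435e+01 1.4600e-01 2.3930e+03]
F [ 0.08 -0.05  0.86]
(8.0, np.float64(23.276703862562794), 23.360876083374023, np.float64(23.314479002684234), np.float64(0.14623659604702716), np.int64(2387))
t 8.00 tcp [ 0.5222 -0.1749  0.1183] yaw 20.0 -> shift 17.8 2.8 0.3 turn z -0.0
```

Request:
move_arm:
  motion:
    - [[0, 15, 0], [0, 0, 0], 1]
    - [[0, 35, 0], [0, 0, 0], 1]
    - [[0, 35, 0], [0, 0, 0], 1]
    - [[0, 35, 0], [0, 0, 0], 1]

```text
clock: 8.33
tool_pos: [0.5341, -0.2081, 0.1181]
orientation: [-180.0, 0.0, 19.9]
force: [0.6, -0.4, 0.2]
opening: 0.0009
gripper_force: 0.0
```

Run:
```python
from h import *
show(3);plan([*inbeam(-.27,-.127,23.3),.118],20)
```

```text
boom [8.3830e+00 2.2609e+01 2.2520e+01 2.2490e+01 1.4600e-01 2.3890e+03]
boom [8.4330e+00 2.2350e+01 2.2393e+01 2.2421e+01 1.4600e-01 2.3840e+03]
boom [8.4830e+00 2.2461e+01 2.2279e+01 2.2359e+01 1.4600e-01 2.3800e+03]
F [-0.15 -0.61  0.1 ]
t 8.48 tcp [ 0.5338 -0.2071  0.1183] yaw 20.0 -> shift 17.8 -31.6 0.3 turn z -0.0
```

Request:
move_arm:
  motion:
    - [[0, 0, -41], [0, 0, 0], 1]
    - [[0, 0, -80], [0, 0, 0], 1]
    - [[3, -40, -86], [0, 0, 0], 1]
    - [[6, -80, -86], [0, 0, 0], 1]
    - [[9, -121, -86], [0, 0, 0], 1]
    - [[12, -162, -86], [0, 0, 0], 1]
    - [[14, -203, -86], [0, 0, 0], 1]
    - [[17, -244, -86], [0, 0, 0], 1]
    - [[20, -285, -86], [0, 0, 0], 1]
    - [[23, -323, -86], [0, 0, 0], 1]

```text
clock: 9.32
tool_pos: [0.4439, 0.106, 0.2048]
orientation: [-180.0, -0.1, 20.0]
force: [1.0, 0.2, -0.7]
opening: 0.0004
gripper_force: 0.0
```

Run:
```python
from h import *
show(1);plan([*inbeam(-.26,.145,19),.118],20)
```

```text
boom [9.3670e+00 2.0721e+01 2.0688e+01 2.0733e+01 1.4600e-01 2.3910e+03]
F [-1.56  4.17  0.41]
t 9.37 tcp [0.4435 0.1107 0.2051] yaw 20.2 -> shift -1.2 6.1 87.1 turn z 0.2
```

Request:
move_arm:
  motion:
    - [[-1, 3, 40], [0, 0, 0], 1]
    - [[-1, 4, 80], [0, 0, 0], 1]
    - [[-1, 6, 87], [0, 0, 0], 1]
    - [[-1, 9, 87], [0, 0, 0], 1]
    - [[-1, 11, 87], [0, 0, 0], 1]

```text
clock: 9.78
tool_pos: [0.4488, 0.0931, 0.1185]
orientation: [180.0, 0.0, 20.0]
force: [0.5, 0.2, 0.5]
opening: 0.0004
gripper_force: 0.0
```

Run:
```python
from h import *
show(2);plan([*inbeam(-.26,.127,19),.118],20)
```

```text
boom [9.8330e+00 2.0167e+01 1.9979e+01 1.9950e+01 1.4600e-01 2.3870e+03]
boom [9.8830e+00 2.0136e+01 1.9979e+01 1.9884e+01 1.4600e-01 2.3810e+03]
F [-0.26 -0.27 -0.51]
t 9.88 tcp [0.4496 0.0934 0.1194] yaw 20.0 -> shift -1.3 5.8 1.4 turn z -0.0
```

Request:
move_arm:
  motion:
    - [[-1, 4, 1], [0, 0, 0], 1]
    - [[-1, 7, 1], [0, 0, 0], 1]
    - [[-1, 7.1, 1], [0, 0, 0], 1]
    - [[-1, 7.1, 1], [0, 0, 0], 1]
    - [[-1, 7.2, 1], [0, 0, 0], 1]
    - [[-1, 7.3, 1], [0, 0, 0], 1]
    - [[-1, 7.3, 1], [0, 0, 0], 1]
    - [[-1, 7.4, 1], [0, 0, 0], 1]
    - [[-1, 7.5, 1], [0, 0, 0], 1]
    - [[-1, 7.5, 1], [0, 0, 0], 1]

```text
clock: 10.72
tool_pos: [0.4498, 0.0859, 0.1164]
orientation: [180.0, 0.0, 20.0]
force: [0.7, 0.4, 0.2]
opening: 0.0004
gripper_force: 0.0
```

Run:
```python
from h import *
show(2);plan([*inbeam(-.26,.127,19),.118],20)
```

```text
boom [1.0767e+01 1.8558e+01 1.8727e+01 1.8749e+01 1.4600e-01 2.3810e+03]
boom [1.0817e+01 1.8558e+01 1.8727e+01 1.8643e+01 1.4600e-01 2.3790e+03]
F [-0.25 -0.08  0.13]
t 10.82 tcp [0.4498 0.0859 0.1164] yaw 20.0 -> shift 1.0 -1.4 -1.6 turn z -0.0
```

Request:
move_arm:
  motion:
    - [[0, 0.1, 0], [0, 0, 0], 1]
    - [[0, 0.2, 0], [0, 0, 0], 1]
    - [[0, 0.3, 0], [0, 0, 0], 1]
    - [[0, 0.4, 0], [0, 0, 0], 1]
    - [[0, 0.5, 0], [0, 0, 0], 1]
    - [[0, 0.6, 0], [0, 0, 0], 1]
    - [[0, 0.7, 0], [0, 0, 0], 1]
    - [[0, 0.8, 0], [0, 0, 0], 1]
    - [[0, 0.8, 0], [0, 0, 0], 1]
    - [[0, 0.8, 0], [0, 0, 0], 1]

```text
clock: 11.65
tool_pos: [0.4501, 0.0851, 0.1164]
orientation: [180.0, 0.0, 20.0]
force: [-0.1, 0.2, -0.2]
opening: 0.0004
gripper_force: 0.0
```

Run:
```python
from h import *
show(2);plan([*inbeam(-.26,.127,19),.118],20)
```

```text
boom [1.1700e+01 1.9204e+01 1.9319e+01 1.9147e+01 1.4600e-01 2.3840e+03]
boom [1.1750e+01 1.9204e+01 1.9319e+01 1.9246e+01 1.4600e-01 2.3860e+03]
F [-0.36  0.04 -0.51]
t 11.75 tcp [0.4501 0.0851 0.1164] yaw 20.0 -> shift 1.1 -2.2 -1.6 turn z -0.0
```

Request:
move_arm:
  motion:
    - [[0, 0, 0], [0, 0, 0], 1]
    - [[0, 0, 0], [0, 0, 0], 1]
    - [[0, 0, 0], [0, 0, 0], 1]
    - [[0, 0, 0], [0, 0, 0], 1]
    - [[0, 0, 0], [0, 0, 0], 1]
    - [[0, 0, 0], [0, 0, 0], 1]
    - [[0, 0, 0], [0, 0, 0], 1]
    - [[0, 0, 0], [0, 0, 0], 1]

```text
clock: 12.42
tool_pos: [0.4501, 0.0851, 0.1164]
orientation: [180.0, 0.0, 20.0]
force: [0.4, 0.2, 1.2]
opening: 0.0005
gripper_force: 0.0
```

Run:
```python
from h import *
show(2);plan([*inbeam(-.26,.127,19),.118],20)
```

```text
boom [1.2467e+01 1.9973e+01 1.9933e+01 1.9826e+01 1.4600e-01 2.3880e+03]
boom [1.2517e+01 1.9915e+01 2.0198e+01 2.0004e+01 1.4600e-01 2.3880e+03]
F [ 0.25  0.5  -0.48]
t 12.52 tcp [0.4501 0.0851 0.1164] yaw 20.0 -> shift 1.1 -2.2 -1.6 turn z -0.0
```

Request:
move_arm:
  motion:
    - [[0, 1.5, 0], [0, 0, 0], 1]
    - [[0, 2.7, 0], [0, 0, 0], 1]
    - [[0, 3.1, 0], [0, 0, 0], 1]
    - [[0, 3.5, 0], [0, 0, 0], 1]
    - [[0, 4, 0], [0, 0, 0], 1]
    - [[0, 4.4, 0], [0, 0, 0], 1]
    - [[0, 4.9, 0], [0, 0, 0], 1]
    - [[0, 5.3, 0], [0, 0, 0], 1]
    - [[0, 5.7, 0], [0, 0, 0], 1]
    - [[0, 6.2, 0], [0, 0, 0], 1]

```text
clock: 13.35
tool_pos: [0.4522, 0.0792, 0.1164]
orientation: [180.0, 0.0, 20.0]
force: [0.2, -0.2, -0.1]
opening: -0.0
gripper_force: 0.0
```

Run:
```python
from h import *
show(2);plan([*inbeam(-.26,.127,21),.118],20)
```

```text
boom [1.3400e+01 2.1075e+01 2.0688e+01 2.0809e+01 1.4600e-01 2.3800e+03]
boom [1.3450e+01 2.0674e+01 2.1602e+01 2.0783e+01 1.4500e-01 2.3960e+03]
F [-0.21 -0.01 -0.26]
t 13.45 tcp [0.4522 0.0792 0.1164] yaw 20.0 -> shift -3.4 0.6 -1.6 turn z -0.0
```

Request:
move_arm:
  motion:
    - [[0, 0.7, 0], [0, 0, 0], 1]
    - [[0, 1.2, 0], [0, 0, 0], 1]
    - [[0, 1.7, 0], [0, 0, 0], 1]
    - [[0, 2.2, 0], [0, 0, 0], 1]
    - [[0, 2.7, 0], [0, 0, 0], 1]
    - [[0, 3.2, 0], [0, 0, 0], 1]
    - [[0, 3.7, 0], [0, 0, 0], 1]
    - [[0, 4.2, 0], [0, 0, 0], 1]
    - [[0, 4.7, 0], [0, 0, 0], 1]
    - [[0, 5.2, 0], [0, 0, 0], 1]

```text
clock: 14.28
tool_pos: [0.454, 0.0743, 0.1164]
orientation: [180.0, 0.0, 20.0]
force: [0.9, -0.5, -0.1]
opening: 0.0005
gripper_force: 0.0
```

Run:
```python
from h import *
show(2);plan([*inbeam(-.26,.127,22),.118],20)
```

```text
boom [1.4333e+01 2.1509e+01 2.1686e+01 2.1537e+01 1.4600e-01 2.3860e+03]
boom [1.4383e+01 2.1539e+01 2.1566e+01 2.1532e+01 1.4600e-01 2.3890e+03]
F [ 0.44  0.05 -0.28]
t 14.38 tcp [0.454  0.0743 0.1164] yaw 20.0 -> shift -5.4 -0.0 -1.6 turn z -0.0
```

Request:
move_arm:
  motion:
    - [[0, -0.6, 0], [0, 0, 0], 1]
    - [[0, -0.6, 0], [0, 0, 0], 1]
    - [[0, -0.6, 0], [0, 0, 0], 1]
    - [[0, -0.6, 0], [0, 0, 0], 1]
    - [[0, -0.6, 0], [0, 0, 0], 1]
    - [[0, -0.6, 0], [0, 0, 0], 1]
    - [[0, -0.6, 0], [0, 0, 0], 1]
    - [[0, -0.6, 0], [0, 0, 0], 1]
    - [[0, -0.6, 0], [0, 0, 0], 1]
    - [[0, -0.6, 0], [0, 0, 0], 1]

```text
clock: 15.22
tool_pos: [0.4538, 0.0749, 0.1164]
orientation: [180.0, 0.0, 20.0]
force: [-0.6, -0.6, -0.3]
opening: 0.0002
gripper_force: 0.0
```

Run:
```python
from h import *
show(2);plan([*inbeam(-.26,.127,22),.118],20)
```

```text
boom [1.5267e+01 2.2196e+01 2.2279e+01 2.2191e+01 1.4600e-01 2.3850e+03]
boom [1.5317e+01 2.2320e+01 2.2519e+01 2.2286e+01 1.4600e-01 2.3850e+03]
F [ 0.26 -0.09 -0.3 ]
t 15.32 tcp [0.4538 0.075  0.1164] yaw 20.0 -> shift -5.5 0.7 -1.6 turn z -0.0
```

Request:
move_arm:
  motion:
    - [[0, 1.5, 0], [0, 0, 0], 1]
    - [[0, 2.6, 0], [0, 0, 0], 1]
    - [[0, 3.0, 0], [0, 0, 0], 1]
    - [[0, 3.4, 0], [0, 0, 0], 1]
    - [[0, 3.8, 0], [0, 0, 0], 1]
    - [[0, 4.1, 0], [0, 0, 0], 1]
    - [[0, 4.5, 0], [0, 0, 0], 1]
    - [[0, 4.9, 0], [0, 0, 0], 1]
    - [[0, 5.3, 0], [0, 0, 0], 1]
    - [[0, 5.6, 0], [0, 0, 0], 1]

```text
clock: 16.15
tool_pos: [0.4557, 0.0696, 0.1164]
orientation: [-180.0, -0.0, 20.0]
force: [0.3, -0.3, -0.5]
opening: 0.0008
gripper_force: 0.0
```

Run:
```python
from h import *
show(3);plan([*inbeam(-.26,.127,23),.118],20)
```

```text
boom [1.6200e+01 2.2878e+01 2.2867e+01 2.2784e+01 1.4600e-01 2.3900e+03]
boom [1.6250e+01 2.3082e+01 2.2867e+01 2.2875e+01 1.4700e-01 2.3840e+03]
boom [1.6300e+01 2.2887e+01 2.2867e+01 2.2833e+01 1.4600e-01 2.3860e+03]
F [ 0.5   0.14 -0.57]
t 16.30 tcp [0.4557 0.0697 0.1164] yaw 20.0 -> shift -7.5 -0.3 -1.6 turn z -0.0
```

Request:
move_arm:
  motion:
    - [[0, 0.5, 0], [0, 0, 0], 1]
    - [[0, 0.8, 0], [0, 0, 0], 1]
    - [[0, 1.0, 0], [0, 0, 0], 1]
    - [[0, 1.2, 0], [0, 0, 0], 1]
    - [[0, 1.2, 0], [0, 0, 0], 1]
    - [[0, 1.2, 0], [0, 0, 0], 1]
    - [[0, 1.2, 0], [0, 0, 0], 1]
    - [[0, 1.2, 0], [0, 0, 0], 1]
    - [[0, 1.2, 0], [0, 0, 0], 1]
    - [[0, 1.2, 0], [0, 0, 0], 1]

```text
clock: 17.13
tool_pos: [0.4561, 0.0686, 0.1164]
orientation: [-180.0, 0.0, 20.0]
force: [0.7, -0.3, -0.1]
opening: 0.0008
gripper_force: 0.0
```

Run:
```python
from h import *
show(3);plan([*inbeam(-.26,.127,23),.118],20)
```

```text
boom [1.7183e+01 2.3445e+01 2.3649e+01 2.3415e+01 1.4600e-01 2.3820e+03]
boom [1.7233e+01 2.3550e+01 2.3580e+01 2.3495e+01 1.4600e-01 2.3870e+03]
boom [1.7283e+01 2.3503e+01 2.3703e+01 2.3426e+01 1.4600e-01 2.3920e+03]
F [-0.55 -0.49 -0.29]
t 17.28 tcp [0.4561 0.0686 0.1164] yaw 20.0 -> shift -7.5 -1.5 -1.6 turn z -0.0
```

Request:
move_arm:
  motion:
    - [[0, -10, 0], [0, 0, 0], 1]
    - [[0, -25, 0], [0, 0, 0], 1]
    - [[0, -40, 0], [0, 0, 0], 1]
    - [[0, -40, 0], [0, 0, 0], 1]
    - [[0, -40, 0], [0, 0, 0], 1]
    - [[0, -40, 0], [0, 0, 0], 1]
    - [[0, -40, 0], [0, 0, 0], 1]
    - [[0, -40, 0], [0, 0, 0], 1]
    - [[0, -40, 0], [0, 0, 0], 1]
    - [[0, -40, 0], [0, 0, 0], 1]

```text
clock: 18.12
tool_pos: [0.4425, 0.1058, 0.1164]
orientation: [180.0, 0.0, 20.0]
force: [0.3, 0.0, 0.5]
opening: 0.0009
gripper_force: 0.0
```

Run:
```python
from h import *
show(3);plan([*inbeam(-.26,.127,24.2),.118],20)
```

```text
boom [1.8167e+01 2.3868e+01 2.4145e+01 2.3821e+01 1.4600e-01 2.3850e+03]
boom [1.8217e+01 2.3794e+01 2.4389e+01 2.3824e+01 1.4500e-01 2.3860e+03]
boom [1.8267e+01 2.3796e+01 2.3933e+01 2.3837e+01 1.4600e-01 2.3840e+03]
F [-0.76 -0.34  0.51]
t 18.27 tcp [0.4425 0.106  0.1164] yaw 20.0 -> shift -9.8 43.9 -1.6 turn z -0.0
```

Request:
move_arm:
  motion:
    - [[0, 0, 0], [0, 0, 0], 1]
    - [[0, 0, 0], [0, 0, 0], 1]
    - [[0, 0, 0], [0, 0, 0], 1]
    - [[0, 0, 0], [0, 0, 0], 1]
    - [[0, 0, 0], [0, 0, 0], 1]
    - [[0, 0, 0], [0, 0, 0], 1]
    - [[0, 0, 0], [0, 0, 0], 1]
    - [[0, 0, 0], [0, 0, 0], 1]
    - [[0, 0, 0], [0, 0, 0], 1]
    - [[0, 0, 0], [0, 0, 0], 1]

```text
clock: 19.1
tool_pos: [0.4424, 0.1062, 0.1164]
orientation: [-180.0, -0.0, 20.0]
force: [-0.9, -0.1, 0.1]
opening: 0.0006
gripper_force: 0.0
```

Run:
```python
from h import *
show(3);plan([*inbeam(-.27,.127,24.2),.118],20)
s=ctrl.snapshot("top");cv2.imwrite("pics/top2.png",cv2.resize(s["color"][15:265,140:340],None,fx=2.4,fy=2.4,interpolation=cv2.INTER_CUBIC))
```

```text
boom [1.9150e+01 2.3999e+01 2.4145e+01 2.4046e+01 1.4600e-01 2.3840e+03]
boom [1.9200e+01 2.4028e+01 2.4403e+01 2.4041e+01 1.4600e-01 2.3950e+03]
boom [1.9250e+01 2.3999e+01 2.4145e+01 2.4023e+01 1.4600e-01 2.3940e+03]
F [-0.28 -0.39 -0.09]
t 19.25 tcp [0.4424 0.1061 0.1164] yaw 20.0 -> shift -19.8 44.8 -1.6 turn z -0.0
```

View pics/top2.png

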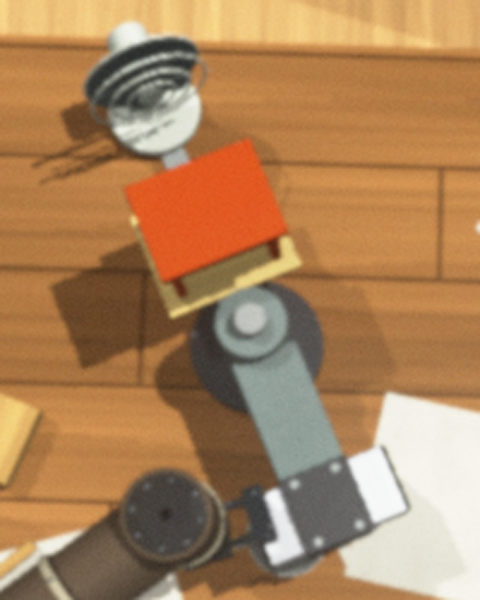

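The beam is almost parallel to the fan bar. It measures about 24.05° against a target of 25.0°, and it is nearly at rest. I'll give it one slow nudge to close the gap.

Request:
move_arm:
  motion:
    - [[-3, 15, 0], [0, 0, 0], 1]
    - [[-6, 30, 0], [0, 0, 0], 1]
    - [[-8, 38, 0], [0, 0, 0], 1]
    - [[-10, 41.5, 0], [0, 0, 0], 1]
    - [[-10, 42.5, 0], [0, 0, 0], 1]
    - [[-10, 42.6, 0], [0, 0, 0], 1]
    - [[-10, 42.7, 0], [0, 0, 0], 1]
    - [[-10, 42.8, 0], [0, 0, 0], 1]
    - [[-10, 42.9, 0], [0, 0, 0], 1]
    - [[-10, 43.0, 0], [0, 0, 0], 1]

```text
clock: 20.13
tool_pos: [0.4477, 0.0626, 0.1164]
orientation: [-180.0, -0.0, 20.0]
force: [-0.5, 0.1, -0.8]
opening: 0.001
gripper_force: 0.0
```

Request:
move_arm:
  motion:
    - [[0, 0.1, 0], [0, 0, 0], 1]
    - [[0, 0.2, 0], [0, 0, 0], 1]
    - [[0, 0.3, 0], [0, 0, 0], 1]
    - [[0, 0.4, 0], [0, 0, 0], 1]
    - [[0, 0.5, 0], [0, 0, 0], 1]
    - [[0, 0.6, 0], [0, 0, 0], 1]
    - [[0, 0.7, 0], [0, 0, 0], 1]
    - [[0, 0.8, 0], [0, 0, 0], 1]
    - [[0, 0.9, 0], [0, 0, 0], 1]
    - [[0, 1.0, 0], [0, 0, 0], 1]

```text
clock: 20.97
tool_pos: [0.4481, 0.0614, 0.1164]
orientation: [-180.0, -0.0, 20.0]
force: [0.7, 0.3, -0.2]
opening: 0.0007
gripper_force: 0.0
```

Run:
```python
from h import *
show(3);plan([*inbeam(-.27,.127,24.05),.118],20)
```

```text
boom [2.1017e+01 2.4020e+01 2.4145e+01 2.4034e+01 1.4600e-01 2.3810e+03]
boom [2.1067e+01 2.3998e+01 2.4520e+01 2.4065e+01 1.4600e-01 2.3910e+03]
boom [2.1117e+01 2.4172e+01 2.4389e+01 2.4074e+01 1.4600e-01 2.3960e+03]
F [ 0.01  0.54 -0.18]
t 21.12 tcp [0.4481 0.0614 0.1164] yaw 20.0 -> shift -9.5 0.1 -1.6 turn z -0.0
```

Request:
move_arm:
  motion:
    - [[0, 0.1, 0], [0, 0, 0], 1]
    - [[0, 0.2, 0], [0, 0, 0], 1]
    - [[0, 0.3, 0], [0, 0, 0], 1]
    - [[0, 0.4, 0], [0, 0, 0], 1]
    - [[0, 0.5, 0], [0, 0, 0], 1]
    - [[0, 0.6, 0], [0, 0, 0], 1]
    - [[0, 0.7, 0], [0, 0, 0], 1]
    - [[0, 0.8, 0], [0, 0, 0], 1]
    - [[0, 0.9, 0], [0, 0, 0], 1]
    - [[0, 1.0, 0], [0, 0, 0], 1]

```text
clock: 21.95
tool_pos: [0.4484, 0.0604, 0.1164]
orientation: [180.0, -0.0, 20.0]
force: [1.0, 1.1, -0.4]
opening: 0.0001
gripper_force: 0.0
```

Run:
```python
from h import *
show(3);plan([*inbeam(-.27,.127,24.05),.118],20)
```

```text
boom [2.2000e+01 2.3861e+01 2.4403e+01 2.4047e+01 1.4600e-01 2.3850e+03]
boom [2.2050e+01 2.3997e+01 2.4520e+01 2.4081e+01 1.4600e-01 2.3890e+03]
boom [2.2100e+01 2.4320e+01 2.4146e+01 2.4101e+01 1.4700e-01 2.3890e+03]
F [-0.4   0.04  0.04]
t 22.10 tcp [0.4484 0.0604 0.1164] yaw 20.0 -> shift -9.5 -0.9 -1.6 turn z -0.0
```

Request:
move_arm:
  motion:
    - [[0, 0.2, 0], [0, 0, 0], 1]
    - [[0, 0.3, 0], [0, 0, 0], 1]
    - [[0, 0.4, 0], [0, 0, 0], 1]
    - [[0, 0.5, 0], [0, 0, 0], 1]
    - [[0, 0.6, 0], [0, 0, 0], 1]
    - [[0, 0.7, 0], [0, 0, 0], 1]
    - [[0, 0.8, 0], [0, 0, 0], 1]
    - [[0, 0.9, 0], [0, 0, 0], 1]
    - [[0, 1.0, 0], [0, 0, 0], 1]
    - [[0, 1.1, 0], [0, 0, 0], 1]

```text
clock: 22.93
tool_pos: [0.4488, 0.0594, 0.1164]
orientation: [180.0, -0.0, 20.0]
force: [0.6, -0.3, -0.9]
opening: 0.0007
gripper_force: 0.0
```

Run:
```python
from h import *
show(3);plan([*inbeam(-.27,.127,24.05),.118],20)
```

```text
boom [2.2983e+01 2.4456e+01 2.4403e+01 2.4427e+01 1.4600e-01 2.3880e+03]
boom [2.3033e+01 2.4396e+01 2.4462e+01 2.4391e+01 1.4600e-01 2.3920e+03]
boom [2.3083e+01 2.4513e+01 2.4403e+01 2.4426e+01 1.4600e-01 2.3870e+03]
F [ 0.11 -0.31 -0.38]
t 23.08 tcp [0.4488 0.0594 0.1164] yaw 20.0 -> shift -9.5 -2.0 -1.6 turn z -0.0
```

Request:
move_arm:
  motion:
    - [[0, -10, 0], [0, 0, 0], 1]
    - [[0, -30, 0], [0, 0, 0], 1]
    - [[0, -50, 0], [0, 0, 0], 1]
    - [[0, -70, 0], [0, 0, 0], 1]
    - [[0, -80, 0], [0, 0, 0], 1]
    - [[0, -80, 0], [0, 0, 0], 1]
    - [[0, -80, 0], [0, 0, 0], 1]
    - [[0, -80, 0], [0, 0, 0], 1]
    - [[0, -80, 0], [0, 0, 0], 1]
    - [[0, -80, 0], [0, 0, 0], 1]

```text
clock: 23.92
tool_pos: [0.4215, 0.134, 0.1164]
orientation: [180.0, 0.0, 19.9]
force: [-0.4, -0.4, -0.9]
opening: 0.0005
gripper_force: 0.0
```

Request:
move_arm:
  motion:
    - [[0, 0, 0], [0, 0, 0], 1]
    - [[0, 0, 0], [0, 0, 0], 1]
    - [[0, 0, 0], [0, 0, 0], 1]
    - [[0, 0, 0], [0, 0, 0], 1]
    - [[0, 0, 0], [0, 0, 0], 1]
    - [[0, 0, 0], [0, 0, 0], 1]
    - [[0, 0, 0], [0, 0, 0], 1]
    - [[0, 0, 0], [0, 0, 0], 1]
    - [[0, 0, 0], [0, 0, 0], 1]
    - [[0, 0, 0], [0, 0, 0], 1]

```text
clock: 24.75
tool_pos: [0.4214, 0.1346, 0.1164]
orientation: [-180.0, -0.0, 20.0]
force: [-0.0, -0.2, 0.1]
opening: 0.0005
gripper_force: 0.0
```

Run:
```python
from h import *
show(3)
```

```text
boom [2.4800e+01 2.4724e+01 2.4986e+01 2.4764e+01 1.4600e-01 2.3920e+03]
boom [2.4850e+01 2.4723e+01 2.4986e+01 2.4757e+01 1.4600e-01 2.3930e+03]
boom [2.4900e+01 2.4745e+01 2.4663e+01 2.4800e+01 1.4600e-01 2.3860e+03]
F [ 0.08  0.52 -0.07]
```

24.8°, which is close to the target. Waiting a few seconds untouched before checking that it is at rest.

Request:
move_arm:
  motion:
    - [[0, 0, 0], [0, 0, 0], 1]
    - [[0, 0, 0], [0, 0, 0], 1]
    - [[0, 0, 0], [0, 0, 0], 1]
    - [[0, 0, 0], [0, 0, 0], 1]
    - [[0, 0, 0], [0, 0, 0], 1]
    - [[0, 0, 0], [0, 0, 0], 1]
    - [[0, 0, 0], [0, 0, 0], 1]
    - [[0, 0, 0], [0, 0, 0], 1]
    - [[0, 0, 0], [0, 0, 0], 1]
    - [[0, 0, 0], [0, 0, 0], 1]

```text
clock: 25.73
tool_pos: [0.4214, 0.1346, 0.1164]
orientation: [180.0, 0.0, 20.0]
force: [0.1, 0.4, -0.2]
opening: 0.0003
gripper_force: 0.0
```

Request:
move_arm:
  motion:
    - [[0, 0, 0], [0, 0, 0], 1]
    - [[0, 0, 0], [0, 0, 0], 1]
    - [[0, 0, 0], [0, 0, 0], 1]
    - [[0, 0, 0], [0, 0, 0], 1]
    - [[0, 0, 0], [0, 0, 0], 1]
    - [[0, 0, 0], [0, 0, 0], 1]
    - [[0, 0, 0], [0, 0, 0], 1]
    - [[0, 0, 0], [0, 0, 0], 1]
    - [[0, 0, 0], [0, 0, 0], 1]
    - [[0, 0, 0], [0, 0, 0], 1]

```text
clock: 26.57
tool_pos: [0.4214, 0.1346, 0.1164]
orientation: [180.0, 0.0, 20.0]
force: [-1.1, 0.1, -0.1]
opening: 0.0005
gripper_force: 0.0
```

Request:
move_arm:
  motion:
    - [[0, 0, 0], [0, 0, 0], 1]
    - [[0, 0, 0], [0, 0, 0], 1]
    - [[0, 0, 0], [0, 0, 0], 1]
    - [[0, 0, 0], [0, 0, 0], 1]
    - [[0, 0, 0], [0, 0, 0], 1]
    - [[0, 0, 0], [0, 0, 0], 1]
    - [[0, 0, 0], [0, 0, 0], 1]
    - [[0, 0, 0], [0, 0, 0], 1]
    - [[0, 0, 0], [0, 0, 0], 1]
    - [[0, 0, 0], [0, 0, 0], 1]

```text
clock: 27.4
tool_pos: [0.4214, 0.1346, 0.1164]
orientation: [-180.0, -0.0, 20.0]
force: [0.2, -0.2, -0.6]
opening: 0.0005
gripper_force: 0.0
```

Request:
move_arm:
  motion:
    - [[0, 0, 0], [0, 0, 0], 1]
    - [[0, 0, 0], [0, 0, 0], 1]
    - [[0, 0, 0], [0, 0, 0], 1]
    - [[0, 0, 0], [0, 0, 0], 1]
    - [[0, 0, 0], [0, 0, 0], 1]
    - [[0, 0, 0], [0, 0, 0], 1]
    - [[0, 0, 0], [0, 0, 0], 1]
    - [[0, 0, 0], [0, 0, 0], 1]
    - [[0, 0, 0], [0, 0, 0], 1]
    - [[0, 0, 0], [0, 0, 0], 1]

```text
clock: 28.23
tool_pos: [0.4214, 0.1346, 0.1164]
orientation: [180.0, 0.0, 20.0]
force: [-0.2, -0.1, -0.2]
opening: 0.0006
gripper_force: 0.0
```

Run:
```python
from h import *
show(3)
```

```text
boom [2.8283e+01 2.4780e+01 2.5250e+01 2.4809e+01 1.4600e-01 2.3910e+03]
boom [2.8333e+01 2.4857e+01 2.4986e+01 2.4836e+01 1.4600e-01 2.3860e+03]
boom [2.8383e+01 2.4821e+01 2.5068e+01 2.4777e+01 1.4600e-01 2.3940e+03]
F [ 0.37  0.11 -0.12]
```

It is standing still at about 24.9°, against 25.0°, so I'm handing in.

```bash
python3 -c "
from plant import ctrl
print(ctrl.close_job())"
```

```text
the job is handed in; nothing more can be done
None
```

I handed the job in at 28.4 s: by camera, the stool stands still in front of the fan, with the beam at about 24.9° against a target of 25.0°, and it had been untouched for about 5 s.

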